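# Nip up a thin-walled tube in the pipe vice with its ratchet spanner

## Robot

A 6-joint arm with a two-finger parallel gripper is mounted at the origin on the work surface. World frame = base frame: x ahead of the robot, y to its left, z up, the work surface at z = 0. Lengths are in mm, angles in rad, forces in N, time in s.
With the tool pointing down it reaches from about 350 to 975 mm from the base axis. Payload 7.1 kg.
Tool frame: the origin (TCP) lies midway between the tips of the shut fingers; the grasp point (between the pads) lies ctrl.grip_point_offset behind it (ctrl.grip_point_offset is the distance from the TCP to the grasp point, in mm); z points along the fingers, y is the line along which they close (so a half turn about z gives the same grasp; the last joint's range is limited). The gripper opens to 88 mm and grips with 3 to 60 N. Pads are 20 mm wide; open, the fingers measure 115 mm over their backs; the gripper's body (75 mm by 178 mm) begins 61 mm behind the grasp point.
Start: joints at [-1.241, 0.423, 1.63, -0, 1.089, -0.019], TCP at [213.623, -587.341, 222.675] pointing down, gripper open.
Joint ranges: [-3, 3], [-0.9, 2.11], [0.09, 2.58], [-1.31, 4.45], [0.11, 2.69], [-2.54, 2.54]. Speed limits (rad/s): [2.39, 2.39, 3.01, 3.14, 3.14, 3.14].

## Interface

Orientations are given as a rotation vector (axis times angle).
In Python, from workcell import ctrl, get_image, close_job, finder gives the robot as it stands.
- The arm moves only by the tool servo_tool, never from a script. Its argument "deltas" is a list of rows, each a list of 2 entries, a list of its own where there are three numbers: the shift along the tool's x, y, z in mm, then the turn, a rotation vector about the tool's x, y, z in rad. A call has 1 to 5 rows; each row is the pose to reach, as a shift and turn from the pose commanded when the call began, along the tool's axes at that moment; what a row does not reach only later rows make up. A row lasts 1/12 s, in which the tool goes at most 41.7 mm and 7.16 degrees, less where a joint would pass 70% of its speed; a pose out of reach is approached as far as the arm can. A call with a gripper value outside its range is refused whole. "grip" is the closure, from -1 (fully open) to 1 (shut), so that 0 is half open, set as the call begins (left out, the last holds). The fingers move at their own pace and stop on an object; the grip force is fixed at half the most. Time passes only in rows, so rows that repeat a pose let the fingers close. It gives the time, the measured TCP pose, the force, the opening and the grip force at its end, in the units of the state.
- ctrl.get_obs(): the state, without advancing time (a new reading comes with each control period).
- get_image(name): name is "scene" or "top" or "wrist"; returns a dict with "frame" (420x560x3 uint8, blue, green, red), "depth" (420x560 float32, mm along the optical axis (not along the pixel's ray), 0 where there is no reading), "K" (3x3 intrinsics, pixels), "pose" (4x4, takes a point from camera to world coordinates). Camera axes: x right, y down, z forward; pixel columns grow to the right and rows downward; lengths in mm; the calibration is good to about 2 mm. The wrist camera is an equidistant fisheye: a pixel r from the principal point sees the ray r / f radians off the axis. A picture is of the moment at which its call begins.
- close_job(): hands the job in; it is judged then, once.
Trained networks look in a picture, given as the dict that the camera call returned (one of the last four; its "shot" number tells which), for a name from the list of things; names that differ only in an ending like _2 or _b are one class to them, and where a whole thing is asked for, a point or a joint stands for the part that bears it (a point fixed in the world has none). Each returns a list of dicts, best first, with "score" (0 to 1); they miss things now and then, are a little off and sometimes report something else, mostly with a low value. They report only what shows in the picture. A call takes as long as a camera call.
- finder.search_frame(query, picture): "rect" ([centre column, centre row, width, height] as shares, 0 to 1, of the picture: columns of its width, rows of its height, round what is visible of it).
- finder.silhouettes(query, picture): "mask" (420x560 bool, what is visible of it) and "rect" ([centre column, centre row, width, height] as shares, 0 to 1, of the picture: columns of its width, rows of its height, round what is visible of it).
The state is a dict: "t": time; "qpos": joint angles; "qvel": joint speeds; "joint_torque": joint torques, N m; "ee_pos": TCP position; "orientation": TCP orientation; "ft_force": force on the tool from outside, world axes, zero at the start; "moment": the same for the moment, N m; "width": finger opening in mm; "grasp_force": force on a finger pad.
Only numpy, scipy, OpenCV 4.12 (cv2) and the standard library are available. Lean on these libraries where they do the work, as an engineer would, in place of code of your own. Each camera call takes 0.05 s, during which the arm holds its last target. There are 200 camera calls.

## Task

Clamp the thin-walled tube that lies in the pipe vice: work the ratchet spanner on top to and fro, clockwise to tighten and clicking freely back, keeping its handle on the near side of the vice, until the jaw has come down and you feel it grip the tube firmly. Stop as soon as it comes up tight, because hauling on it further crushes the tube; then let go of the handle, and leave the tube where it lies and the other things on the bench undisturbed.

Things in the scene. Friction and masses are not known exactly. Their poses are not given: they have to be found in the camera images.
- vice: Dark blue-green yoke pipe vice bolted to the bench: base plate 100 x 210 x 16 mm, V-bed, yoke arch of two legs 168 mm wide over all along y, its screw boss reaching 173 mm. Origin at the centre of the base's underside, on the vertical screw axis. x runs along the tube; -x is the near side, facing the robot within 0.35 rad.
- jaw: Moving upper jaw, an inverted steel V on the lower end of the vertical two-start screw, with screw and spanner above it. Origin on the screw axis at the top of the V; 20 mm above the tube's axis when the jaw just touches the tube. It starts 2.9 to 6.0 mm higher than that and comes down 8 mm per clockwise turn of the screw, never by itself.
- ratchet (a joint): Angle of the ratchet ring spanner about the screw axis, rad: 0 = handle along the vice's -x, growing clockwise seen from above, so the handle points at yaw of the vice + pi - this value. Clockwise its pawl (20 teeth, catches within 0.32 rad) takes the screw along and tightens; back, it clicks over the teeth, the screw stays, and 0.15 N m is enough. Left alone it stays.
- screw_end (a point): Top of the screw, on its axis, 26 mm above the handle's mid height; clip keeps spanner on. Turning the screw down takes 0.5 N m while the jaw is free (0 to 0.35 stays in a pause); once the jaw bears on the tube this climbs about 0.4 N m per rad: at 0.7 it is barely held, 1.0 to 1.5 is tight (0.6 to 0.8 stays in a pause), 1.85 crushes it. Let go, it springs back up to 1.3 rad; friction holds it.
- handle_mid (a point): Middle of the spanner's blue and black grip, 175 mm from the screw axis, 190 to 200 mm above the bench, sinking with the jaw; x towards the screw, z up. Grip 26 mm wide, 18 mm thick, from 105 to 245 mm off the axis; steel end to 260 mm. Pushed square here: 2.9 N turns the free screw, 6 to 8.5 N is tight, 10.5 N crushes. Nothing under it reaches above 180 mm.
- tube: Loose thin-walled bright tube, 34 mm in diameter, 340 mm long, lying in the vice's V-bed along the vice's x, its axis 70 mm above the bench. Origin at its middle on its axis, x along it.
- red_bin: Red stacking bin of nuts, 160 x 110 x 75 mm. Bystander; stands on the bench, below 100 mm. Origin at the centre of its underside.
- yellow_bin: Yellow stacking bin of brass nuts, 160 x 110 x 75 mm. Bystander; stands on the bench, below 100 mm. Origin at the centre of its underside.
- lever_hoist: Hand lever hoist lying on the bench: bright drum 92 mm across and 80 mm high, blue hook at one end, lever with black grip at the other, 350 mm long over all. Bystander; stands on the bench, below 100 mm. Origin at the centre of its underside.
- tube_cutter: Red C-shaped tube cutter with black knob, 165 mm long, 25 mm high. Bystander; stands on the bench, below 100 mm. Origin at the centre of its underside.
- tape_roll: Black roll of tape lying flat, 92 mm across, 24 mm high. Bystander; stands on the bench, below 100 mm. Origin at the centre of its underside.
- carton: Small brown carton, 110 x 80 x 70 mm. Bystander; stands on the bench, below 100 mm. Origin at the centre of its underside.
- coupling: Brass pipe coupling standing upright, 49 mm across, 46 mm high. Bystander; stands on the bench, below 100 mm. Origin at the centre of its underside.

How it is judged (in metres and radians):
On the way:
1. the jaw has come down onto the tube (contact force between jaw and tube above 20 N), for 0.1 s.
At the end, for the whole second after the job is handed in: The jaw presses on the tube with more than 150 N and stays so with the handle let go and still; the tube lies straight in the vice (within 0.06 rad) within 20 mm of where it lay; the handle is on the near side (within 1.9 rad of straight out) (contact force between jaw and tube above 150 N and distance of tube from where it was at the start of the episode below 0.02 m and angle between the x axis of tube and the x axis of vice, either way round below 0.06 rad and value of joint ratchet between -1.9 and 1.9 rad and angular speed of jaw below 0.05 rad/s and velocity of joint ratchet between -0.1 and 0.1 rad/s); the robot touches nothing.
It fails at once if one of the bystanders (bins, lever hoist, tube cutter, tape roll, carton, coupling) is shifted by more than 30 mm (distance of any of red_bin, yellow_bin, lever_hoist, tube_cutter, tape_roll, carton, coupling from where it was at the start of the episode above 0.03 m).
It fails at once if the tube is crushed: the jaw presses on it with more than 1100 N (contact force between jaw and tube above 1100 N).
It fails at once if the tube is knocked more than 20 mm out of place (distance of tube from where it was at the start of the episode above 0.02 m).
It fails at once if the handle is swung round to the far side (more than 1.9 rad either way from pointing straight out of the vice's near side) (value of joint ratchet above 1.9 rad or value of joint ratchet below -1.9 rad).
It also fails if it takes over 64 s, if anything falls off the work surface, if the arm or the gripper's body presses on something with over 40 N, if the wrist force passes 120 N, or if a joint passes its speed limit or range.

## Working session

There is one attempt and no reset: what is moved stays moved. The work goes in short steps, Python scripts to look and compute and a tool call to move; the robot and the scene stay as the last step left them, time stands still between calls to the robot, and variables do not carry over. Pictures are saved under pics/ and viewed, at most 10 in all, crops included, and the job is handed in when it is done.

Besides the shell and the picture viewer there is one more tool, called after "Call:" as name([rows], argument=value, ...), one row to a line, values as JSON. servo_tool: Moves the arm, as the interface text tells. Its arguments: {"type":"object","properties":{"deltas":{"type":"array","items":{"type":"array"}},"grip":{"type":"number"}},"required":["deltas"]}

```bash
mkdir -p pics; ls
cat > h.py <<'E'
import numpy as np, cv2
from scipy.spatial.transform import Rotation as R
from workcell import ctrl, get_image, close_job, finder
def pts(im,mask):
    v,u=np.nonzero(mask&(im["depth"]>0)); z=im["depth"][v,u]; K=im["K"]
    p=np.c_[(u-K[0,2])/K[0,0]*z,(v-K[1,2])/K[1,1]*z,z]
    return p@im["pose"][:3,:3].T+im["pose"][:3,3]
E
python3 - <<'E'
from h import *
a=get_image("scene");b=get_image("top")
cv2.imwrite("pics/a.png",np.vstack([a["frame"],b["frame"]])[:, :]) 
cv2.imwrite("pics/ab.png",cv2.resize(np.hstack([a["frame"],b["frame"]]),(800,300)))
for n,im in(("scene",a),("top",b)):
  print(n,im["pose"].round(2).tolist(),im["K"][0,0])
  for q in["vice","handle_mid","screw_end","tube","jaw"]:
    for r in finder.silhouettes(q,im)[:2]:
      p=pts(im,r["mask"]); print(q,round(r["score"],2),np.round(r["rect"],3),len(p),np.median(p,0).round(),np.percentile(p,[2,98],axis=0).round().tolist() if len(p) else 0)
o=ctrl.get_obs();print(o, ctrl.grip_point_offset)
E
```

```text
pics
scene [[-0.1, 0.6, -0.8, 1498.47], [1.0, 0.05, -0.08, 82.16], [-0.01, -0.8, -0.6, 876.94], [0.0, 0.0, 0.0, 1.0]] 381.5788692822035
vice 0.85 [0.472 0.529 0.164 0.241] 3429 [625. -78. 111.] [[448.0, -191.0, 7.0], [661.0, 49.0, 212.0]]
handle_mid 0.7 [0.49  0.471 0.122 0.1  ] 664 [560. -52. 205.] [[428.0, -127.0, 192.0], [644.0, 64.0, 210.0]]
screw_end 0.34 [0.381 0.469 0.046 0.075] 701 [ 369. -289.   67.] [[278.0, -346.0, 2.0], [397.0, -243.0, 73.0]]
tube 0.56 [0.45  0.584 0.07  0.186] 567 [ 709. -102.   83.] [[442.0, -143.0, -0.0], [778.0, -71.0, 89.0]]
jaw 0.56 [0.494 0.505 0.128 0.169] 1085 [609. -77. 204.] [[425.0, -128.0, 88.0], [644.0, 64.0, 219.0]]
top [[0.02, -1.0, 0.09, 407.81], [-1.0, -0.02, -0.01, -4.67], [0.01, -0.09, -1.0, 1427.69], [0.0, 0.0, 0.0, 1.0]] 440.4202619242156
vice 0.79 [0.524 0.485 0.166 0.206] 2696 [587. -61. 163.] [[428.0, -195.0, -3.0], [661.0, 64.0, 217.0]]
handle_mid 0.94 [0.509 0.489 0.138 0.198] 1225 [556. -52. 205.] [[425.0, -130.0, -2.0], [641.0, 65.0, 213.0]]
handle_mid 0.66 [0.552 0.419 0.019 0.017] 105 [608. -96. 217.] [[595.0, -112.0, 206.0]
[... 226 characters left out ...]
.0]]
{'t': 0.6, 'qpos': array([-1.24099239e+00,  4.23083997e-01,  1.62989642e+00, -1.13633607e-05,
        1.08861760e+00, -1.90042410e-02]), 'qvel': array([-0.00058088, -0.00162946,  0.00118939, -0.00047298,  0.00038021,
        0.00076021]), 'joint_torque': array([-1.11765312e-04, -5.44298387e+01, -2.73930073e+01,  6.43753982e-02,
        1.69822405e-02, -1.82585313e-05]), 'ee_pos': array([ 213.62413086, -587.33898957,  222.68646996]), 'orientation': array([-3.09392994e+00, -5.45140735e-01,  1.69273257e-05]), 'ft_force': array([ 0.07521735, -0.23474561,  1.2184559 ]), 'moment': array([-0.0123487 , -0.01533182,  0.02084875]), 'grasp_force': 0.0, 'width': 87.3544353594014} 18.700000000000003
```

View pics/ab.png

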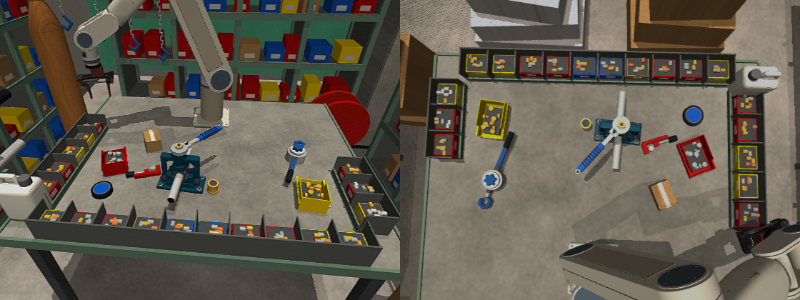

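Run:
```python
from h import *
b=get_image("top")
r=[r for r in finder.silhouettes("handle_mid",b) if r["rect"][3]>.1][0]
p=pts(b,r["mask"]); p=p[(p[:,2]>190)&(p[:,2]<230)]
# handle line
m=np.median(p,0); q=p[p[:,2]<212]
for k in range(5):
  c=q[:,:2].mean(0); d=np.linalg.svd(q[:,:2]-c,full_matrices=0)[2][0]; n=np.array([-d[1],d[0]])
  q=q[abs((q[:,:2]-c)@n)<16]
s=(q[:,:2]-c)@d
print("line",c,d,np.degrees(np.arctan2(d[1],d[0])),s.min(),s.max(),c+d*s.min(),c+d*s.max())
for lo in np.arange(s.min(),s.max(),30):
  k=(s>=lo)&(s<lo+30); print(lo.round(),k.sum(),np.median(q[k],0).round(1), np.ptp((q[k][:,:2]-c)@n).round(1))
t=p[p[:,2]>214]; print("screw top",len(t),np.median(t,0),(t.min(0)+t.max(0))/2,t[:,2].max())
t=finder.silhouettes("tube",b)[0]; u=pts(b,t["mask"]); u=u[(u[:,2]>70)&(u[:,2]<95)]
v=cv2.fitLine(u[:,:2].astype(np.float32),cv2.DIST_HUBER,0,.01,.01).ravel();print("tube",v,np.degrees(np.arctan2(v[1],v[0])),np.percentile(u,[1,99],axis=0))
```

```text
line [522.03940988 -21.24113391] [-0.74170354  0.67072785] 137.8767343062295 -150.19084575298234 139.12774854141102 [ 633.43649251 -121.97831736] [418.84786566  72.07572211]
-150.0 70 [ 626.8 -116.   206.5] 29.9
-120.0 58 [593.3 -85.4 206.4] 30.3
-90.0 113 [578.  -71.9 204.5] 31.1
-60.0 76 [556.  -51.3 201.8] 18.9
-30.0 77 [533.  -30.7 203.1] 24.0
-0.0 104 [510.2 -11.4 205.4] 26.2
30.0 100 [488.4   8.9 205.5] 26.7
60.0 101 [466.8  29.  205.7] 26.1
90.0 90 [444.5  48.5 205.6] 22.0
120.0 43 [427.5  66.7 206.1] 19.8
screw top 2 [ 631.05991787 -103.83621228  215.94831793] [ 631.05991787 -103.83621228  215.94831793] 217.78168365951024
tube [ 2.1443193e-01 -9.7673893e-01  6.9135699e+02  4.5994128e+02] -77.6178 [[608.44945233 401.48469449  70.09336842]
 [729.88693446 521.74932679  79.96015046]]
```

The tool is at the upper left of the scene view. In the top half of the picture the handle runs from the screw head at about (620,127) to about (578,172), pointing near-left. The tube runs from about (622,92) to (616,170). The axis comes out near (611,-101), and the grip top at about 205.5 mm is consistent with the stated height. Next I refine the vice yaw and plan the approach.

```bash
cat >> h.py <<'E'
def plan(p0,rv0,p1,yaw1,n):
    """rows (5 per call) from pose to tool-down pose with tool x at yaw1, n rows"""
    R0=R.from_rotvec(rv0); R1=R.from_matrix(np.c_[[np.cos(yaw1),np.sin(yaw1),0],[np.sin(yaw1),-np.cos(yaw1),0],[0,0,-1]])
    rel=(R0.inv()*R1).as_rotvec()
    P=[(np.array(p0)+(np.array(p1)-p0)*k/n, R0*R.from_rotvec(rel*k/n)) for k in range(n+1)]
    for s in range(0,n,5):
        b,Rb=P[s]
        print([[Rb.inv().apply(p-b).round(1).tolist(),(Rb.inv()*r).as_rotvec().round(3).tolist()] for p,r in P[s+1:s+6]])
E
python3 - <<'E'
from h import *
b=get_image("top")
for t in finder.silhouettes("tube",b):
  u=pts(b,t["mask"]); u=u[(u[:,2]>78)&(u[:,2]<95)]
  if len(u)<80: continue
  v=cv2.fitLine(u[:,:2].astype(np.float32),cv2.DIST_HUBER,0,.01,.01).ravel();print("tube",t["score"],np.arctan(v[1]/v[0]),v[2:],np.percentile(u,[1,99],axis=0).round())
o=ctrl.get_obs()
plan(o["ee_pos"],o["orientation"],[482,15,260],2.406,20)
E
```

```text
tube 0.85 -0.07958339 [599.1     -97.26946] [[ 442. -123.   78.]
 [ 774.  -74.   90.]]
[[[22.9, -23.7, -1.9], [0.0, 0.0, -0.103]], [[45.8, -47.4, -3.7], [0.0, 0.0, -0.206]], [[68.7, -71.2, -5.6], [0.0, 0.0, -0.309]], [[91.6, -94.9, -7.5], [0.0, 0.0, -0.411]], [[114.5, -118.6, -9.3], [0.0, 0.0, -0.514]]]
[[[31.6, -9.4, -1.9], [0.0, 0.0, -0.103]], [[63.2, -18.8, -3.7], [0.0, 0.0, -0.206]], [[94.8, -28.1, -5.6], [0.0, 0.0, -0.309]], [[126.4, -37.5, -7.5], [0.0, 0.0, -0.411]], [[158.0, -46.9, -9.3], [0.0, 0.0, -0.514]]]
[[[32.1, 7.4, -1.9], [0.0, 0.0, -0.103]], [[64.3, 14.8, -3.7], [0.0, 0.0, -0.206]], [[96.4, 22.1, -5.6], [0.0, 0.0, -0.309]], [[128.5, 29.5, -7.5], [0.0, 0.0, -0.411]], [[160.7, 36.9, -9.3], [0.0, 0.0, -0.514]]]
[[[24.3, 22.2, -1.9], [0.0, 0.0, -0.103]], [[48.7, 44.5, -3.7], [0.0, 0.0, -0.206]], [[73.0, 66.7, -5.6], [0.0, 0.0, -0.309]], [[97.4, 88.9, -7.5], [0.0, 0.0, -0.411]], [[121.7, 111.2, -9.3], [0.0, 0.0, -0.514]]]
```

Call:
servo_tool([
  [[23,-24,-2],[0,0,-0.103]],
  [[46,-47,-4],[0,0,-0.206]],
  [[69,-71,-6],[0,0,-0.309]],
  [[92,-95,-8],[0,0,-0.411]],
  [[114.5,-118.5,-10],[0,0,-0.514]],
], grip=-1)

```text
t: 1.27
ee_pos: [281.1, -435.4, 232.8]
orientation: [2.851, 1.32, 0.0]
ft_force: [0.1, -0.3, 0.4]
width: 87.7
grasp_force: 0.0
```

Call:
servo_tool([
  [[31.5,-9.5,-2],[0,0,-0.103]],
  [[63,-19,-4],[0,0,-0.206]],
  [[95,-28,-6],[0,0,-0.309]],
  [[126,-37.5,-8],[0,0,-0.411]],
  [[158,-47,-10],[0,0,-0.514]],
])

```text
t: 1.68
ee_pos: [348.1, -284.9, 243.0]
orientation: [2.421, 2.001, 0.0]
ft_force: [1.1, 0.7, -0.2]
width: 88.1
grasp_force: 0.0
```

Call:
servo_tool([
  [[32,7.5,-2],[0,0,-0.103]],
  [[64,15,-4],[0,0,-0.206]],
  [[96.5,22,-6],[0,0,-0.309]],
  [[128.5,29.5,-8],[0,0,-0.411]],
  [[160.5,37,-10],[0,0,-0.514]],
])

```text
t: 2.1
ee_pos: [415.5, -134.4, 253.1]
orientation: [1.832, 2.551, 0.0]
ft_force: [0.7, -1.0, -0.4]
width: 88.0
grasp_force: 0.0
```

Call:
servo_tool([
  [[24.5,22,-2],[0,0,-0.103]],
  [[49,44.5,-4],[0,0,-0.206]],
  [[73,66.5,-6],[0,0,-0.309]],
  [[97.5,89,-8],[0,0,-0.411]],
  [[122,111,-10],[0,0,-0.514]],
])

```text
t: 2.52
ee_pos: [482.5, 16.5, 263.0]
orientation: [1.123, 2.933, 0.0]
ft_force: [0.4, -0.7, -0.2]
width: 87.6
grasp_force: 0.0
```

Run:
```python
from h import *
w=get_image("wrist"); cv2.imwrite("pics/w.png",w["frame"])
o=ctrl.get_obs(); print({k:np.round(o[k],3) for k in("t","qpos","ee_pos","orientation","ft_force","moment","width")})
```

```text
{'t': np.float64(2.567), 'qpos': array([ 0.016,  0.163,  1.893,  0.003,  1.082, -0.832]), 'ee_pos': array([485.052,  20.36 , 263.671]), 'orientation': array([1.111, 2.936, 0.005]), 'ft_force': array([1.508, 2.425, 0.666]), 'moment': array([ 0.068, -0.213, -0.005]), 'width': np.float64(87.952)}
```

View pics/w.png

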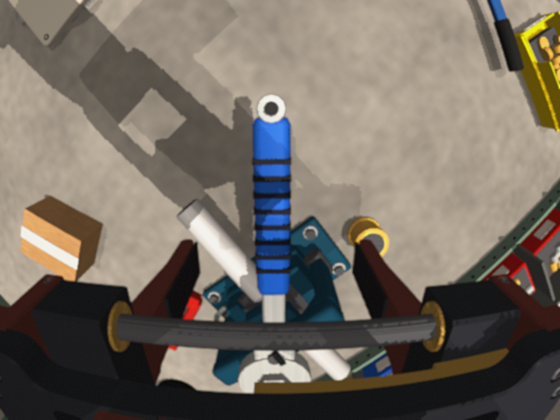

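The wrist view shows the grip running vertically at column 272, rows 120–290, between the open fingers, whose centre is near column 277. That is well aligned, so I descend and cage it.

Call:
servo_tool([
  [[0,0,20],[0,0,0]],
  [[0,0,40],[0,0,0]],
  [[0,0,60],[0,0,0]],
  [[0,0,80],[0,0,0]],
  [[0,0,80],[0,0,0]],
])

```text
t: 2.98
ee_pos: [479.7, 14.9, 179.7]
orientation: [-1.129, -2.926, 0.003]
ft_force: [-1.4, -0.1, -0.0]
width: 88.0
grasp_force: 0.0
```

Call:
servo_tool([
  [[0,0,0],[0,0,0]],
  [[0,0,0],[0,0,0]],
  [[0,0,0],[0,0,0]],
  [[0,0,0],[0,0,0]],
  [[0,0,0],[0,0,0]],
], grip=0.25)

```text
t: 3.4
ee_pos: [482.6, 14.8, 183.6]
orientation: [1.131, 2.929, 0.001]
ft_force: [0.2, 0.3, 0.1]
width: 57.9
grasp_force: 0.0
```

Call:
servo_tool([
  [[0,0,0],[0,0,0]],
  [[0,0,0],[0,0,0]],
  [[0,0,0],[0,0,0]],
  [[0,0,0],[0,0,0]],
  [[0,0,0],[0,0,0]],
])

```text
t: 3.82
ee_pos: [482.0, 14.8, 182.7]
orientation: [-1.131, -2.931, 0.0]
ft_force: [0.7, 0.6, -1.5]
width: 33.2
grasp_force: 0.0
```

Run:
```python
from h import *
w=get_image("wrist"); cv2.imwrite("pics/w2.png",w["frame"])
o=ctrl.get_obs(); print({k:np.round(o[k],3) for k in("t","qpos","ee_pos","orientation","ft_force","moment","width","grasp_force")})
```

```text
{'t': np.float64(3.867), 'qpos': array([ 0.006,  0.271,  1.972,  0.   ,  0.899, -0.828]), 'ee_pos': array([481.965,  14.845, 182.651]), 'orientation': array([-1.131, -2.931,  0.   ]), 'ft_force': array([-0.314, -0.845,  0.156]), 'moment': array([-0.023, -0.159, -0.   ]), 'width': np.float64(33.078), 'grasp_force': np.float64(0.0)}
```

View pics/w2.png

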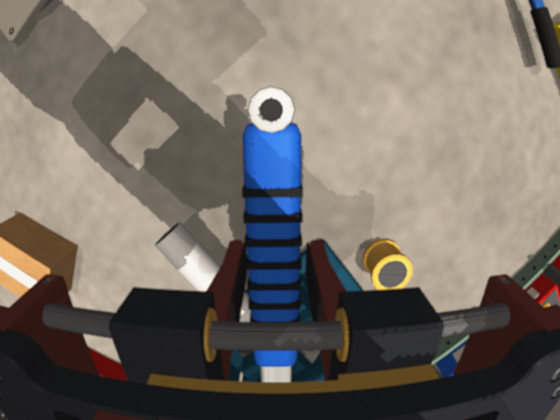

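The handle sits in the cage: grip at columns 245–302, with both fingers just outside it. Starting the tightening stroke from v≈0.65.

Call:
servo_tool([
  [[-0.9,17.4,0.1],[0,0,0.1]],
  [[-3.5,34.6,0.3],[0,0,0.2]],
  [[-7.8,51.4,0.4],[0,0,0.3]],
  [[-13.7,67.8,0.5],[0,0,0.4]],
  [[-21.3,83.4,0.6],[0,0,0.5]],
])

```text
t: 4.28
ee_pos: [553.2, 62.7, 181.6]
orientation: [-1.826, -2.554, 0.003]
ft_force: [-2.0, -2.6, -0.3]
width: 32.7
grasp_force: 1.3
```

Call:
servo_tool([
  [[-0.9,17.4,0.1],[0,0,0.1]],
  [[-3.5,34.6,0.3],[0,0,0.2]],
  [[-7.8,51.4,0.4],[0,0,0.3]],
  [[-13.7,67.8,0.5],[0,0,0.4]],
  [[-21.3,83.4,0.6],[0,0,0.5]],
])

```text
t: 4.7
ee_pos: [639.3, 69.7, 180.9]
orientation: [-2.401, -2.023, 0.004]
ft_force: [-2.8, -0.9, 0.3]
width: 32.7
grasp_force: 1.3
```

Run:
```python
from h import *
w=get_image("wrist");t=get_image("top"); cv2.imwrite("pics/w3.png",cv2.resize(np.hstack([w["frame"],t["frame"]]),(800,300)))
o=ctrl.get_obs(); print({k:np.round(o[k],3) for k in("t","qpos","ee_pos","orientation","ft_force","moment","width","grasp_force")})
```

```text
{'t': np.float64(4.8), 'qpos': array([0.089, 0.498, 1.614, 0.   , 1.029, 0.257]), 'ee_pos': array([641.1  ,  69.398, 181.024]), 'orientation': array([2.399e+00, 2.028e+00, 1.000e-03]), 'ft_force': array([-0.486, -0.626, -0.319]), 'moment': array([-0.015,  0.021, -0.024]), 'width': np.float64(32.783), 'grasp_force': np.float64(0.124)}
```

View pics/w3.png

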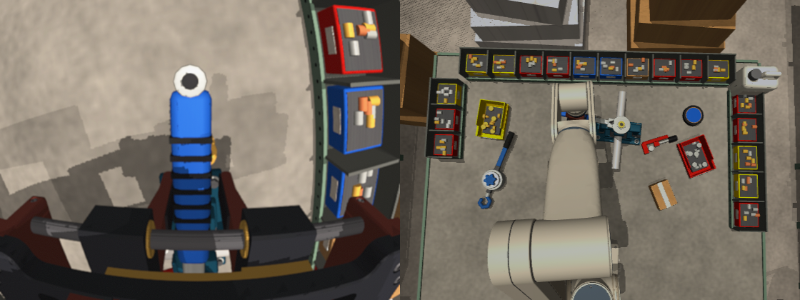

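The handle is now near +y (v≈1.64), still caged, and I felt about 2.9 N while it turned, so the screw is free. Clicking back.

Call:
servo_tool([
  [[-1.1,-19.1,0],[0,0,-0.11]],
  [[-4.2,-38,0],[0,0,-0.22]],
  [[-9.4,-56.4,0],[0,0,-0.33]],
  [[-16.6,-74.1,0],[0,0,-0.44]],
  [[-25.7,-90.9,0],[0,0,-0.55]],
])

```text
t: 5.22
ee_pos: [543.8, 59.4, 181.3]
orientation: [-1.744, -2.613, 0.0]
ft_force: [0.7, -0.2, -0.5]
width: 32.7
grasp_force: 0.2
```

Call:
servo_tool([
  [[-1.1,-19.1,0],[0,0,-0.11]],
  [[-4.2,-38,0],[0,0,-0.22]],
  [[-9.4,-56.4,0],[0,0,-0.33]],
  [[-16.6,-74.1,0],[0,0,-0.44]],
  [[-25.7,-90.9,0],[0,0,-0.55]],
])

```text
t: 5.63
ee_pos: [469.1, 1.2, 181.5]
orientation: [-0.969, -2.988, -0.0]
ft_force: [0.7, 0.1, -0.2]
width: 32.9
grasp_force: 0.2
```

Call:
servo_tool([
  [[-1.1,-19.1,0],[0,0,-0.11]],
  [[-4.2,-38,0],[0,0,-0.22]],
  [[-9.4,-56.4,0],[0,0,-0.33]],
  [[-16.6,-74.1,0],[0,0,-0.44]],
  [[-25.7,-90.9,0],[0,0,-0.55]],
])

```text
t: 6.05
ee_pos: [436.0, -87.4, 181.5]
orientation: [-0.122, -3.139, -0.0]
ft_force: [0.5, 0.3, -0.2]
width: 33.0
grasp_force: 0.2
```

Call:
servo_tool([
  [[-1.1,-19.1,0],[0,0,-0.11]],
  [[-4.2,-38,0],[0,0,-0.22]],
  [[-9.4,-56.4,0],[0,0,-0.33]],
  [[-16.6,-74.1,0],[0,0,-0.44]],
  [[-25.7,-90.9,0],[0,0,-0.55]],
])

```text
t: 6.47
ee_pos: [454.2, -180.3, 181.5]
orientation: [0.734, -3.054, -0.001]
ft_force: [1.0, 0.8, -0.7]
width: 32.9
grasp_force: 0.2
```

Run:
```python
from h import *
o=ctrl.get_obs(); print({k:np.round(o[k],3) for k in("t","qpos","ee_pos","orientation","ft_force","moment","width","grasp_force")})
```

```text
{'t': np.float64(6.467), 'qpos': array([-0.402,  0.283,  1.959,  0.   ,  0.901, -2.445]), 'ee_pos': array([ 454.212, -180.264,  181.468]), 'orientation': array([ 7.340e-01, -3.054e+00, -1.000e-03]), 'ft_force': array([ 1.013,  0.823, -0.7  ]), 'moment': array([ 0.191, -0.075,  0.005]), 'width': np.float64(32.87), 'grasp_force': np.float64(0.157)}
```

Call:
servo_tool([
  [[-1.1,19.1,0.1],[0,0,0.11]],
  [[-4.2,38,0.2],[0,0,0.22]],
  [[-9.4,56.4,0.3],[0,0,0.33]],
  [[-16.6,74.1,0.4],[0,0,0.44]],
  [[-25.7,90.9,0.5],[0,0,0.55]],
])

```text
t: 6.88
ee_pos: [436.2, -86.5, 181.0]
orientation: [-0.14, -3.138, 0.001]
ft_force: [0.2, -2.5, -0.7]
width: 32.6
grasp_force: 1.4
```

Call:
servo_tool([
  [[-1.1,19.1,0.1],[0,0,0.11]],
  [[-4.2,38,0.2],[0,0,0.22]],
  [[-9.4,56.4,0.3],[0,0,0.33]],
  [[-16.6,74.1,0.5],[0,0,0.44]],
  [[-25.7,90.9,0.7],[0,0,0.55]],
])

```text
t: 7.3
ee_pos: [469.1, 2.2, 180.0]
orientation: [-0.985, -2.981, 0.002]
ft_force: [-1.2, -2.7, 0.9]
width: 33.2
grasp_force: 1.4
```

Call:
servo_tool([
  [[-1.1,19.1,0.1],[0,0,0.11]],
  [[-4.2,38,0.2],[0,0,0.22]],
  [[-9.4,56.4,0.3],[0,0,0.33]],
  [[-16.6,74.1,0.5],[0,0,0.44]],
  [[-25.7,90.9,0.7],[0,0,0.55]],
])

```text
t: 7.72
ee_pos: [544.1, 59.9, 179.0]
orientation: [-1.757, -2.601, 0.003]
ft_force: [-0.6, -1.3, -1.5]
width: 33.1
grasp_force: 1.4
```

Call:
servo_tool([
  [[-1.1,19.1,0.1],[0,0,0.11]],
  [[-4.2,38,0.2],[0,0,0.22]],
  [[-9.4,56.4,0.3],[0,0,0.33]],
  [[-16.6,74.1,0.5],[0,0,0.44]],
  [[-25.7,90.9,0.7],[0,0,0.55]],
])

```text
t: 8.13
ee_pos: [638.6, 69.8, 178.3]
orientation: [-2.398, -2.027, 0.004]
ft_force: [-3.2, -2.0, -0.5]
width: 32.9
grasp_force: 1.4
```

Run:
```python
from h import *
w=get_image("wrist"); cv2.imwrite("pics/w4.png",w["frame"])
o=ctrl.get_obs(); print({k:np.round(o[k],3) for k in("t","qpos","ee_pos","orientation","ft_force","moment","width","grasp_force")})
```

```text
{'t': np.float64(8.183), 'qpos': array([ 0.089,  0.502,  1.613, -0.   ,  1.024,  0.263]), 'ee_pos': array([642.473,  69.186, 178.763]), 'orientation': array([2.406e+00, 2.019e+00, 2.000e-03]), 'ft_force': array([-1.04 ,  0.251,  1.263]), 'moment': array([ 0.104,  0.143, -0.044]), 'width': np.float64(32.996), 'grasp_force': np.float64(0.583)}
```

View pics/w4.png

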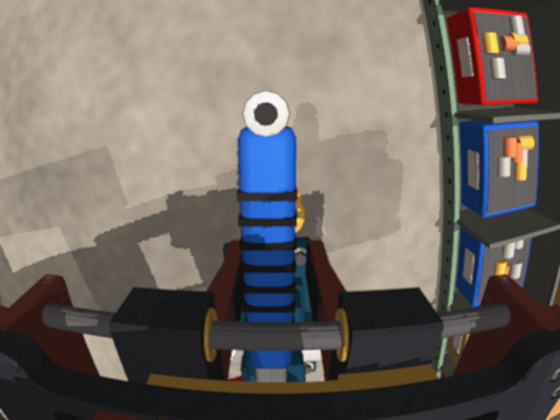

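Still free (steady ~2.9 N; pad force 1.4), with the handle caged at about v=1.64. Another return.

Call:
servo_tool([
  [[-1.1,-19.1,0],[0,0,-0.11]],
  [[-4.2,-38,0],[0,0,-0.22]],
  [[-9.4,-56.4,0],[0,0,-0.33]],
  [[-16.6,-74.1,0],[0,0,-0.44]],
  [[-25.7,-90.9,0],[0,0,-0.55]],
])

```text
t: 8.6
ee_pos: [543.7, 59.2, 178.8]
orientation: [-1.742, -2.614, -0.0]
ft_force: [1.5, -0.4, -0.1]
width: 32.9
grasp_force: 0.2
```

Call:
servo_tool([
  [[-1.1,-19.1,0],[0,0,-0.11]],
  [[-4.2,-38,0],[0,0,-0.22]],
  [[-9.4,-56.4,0],[0,0,-0.33]],
  [[-16.6,-74.1,0],[0,0,-0.44]],
  [[-25.7,-90.9,0],[0,0,-0.55]],
])

```text
t: 9.02
ee_pos: [469.0, 1.0, 178.9]
orientation: [-0.966, -2.989, -0.0]
ft_force: [0.0, 0.7, -0.0]
width: 32.9
grasp_force: 0.2
```

Call:
servo_tool([
  [[-1.1,-19.1,0],[0,0,-0.11]],
  [[-4.2,-38,0],[0,0,-0.22]],
  [[-9.4,-56.4,0],[0,0,-0.33]],
  [[-16.6,-74.1,0],[0,0,-0.44]],
  [[-25.7,-90.9,0],[0,0,-0.55]],
])

```text
t: 9.43
ee_pos: [436.0, -87.5, 178.9]
orientation: [-0.119, -3.139, -0.0]
ft_force: [1.0, 0.7, -0.4]
width: 33.3
grasp_force: 0.2
```

Call:
servo_tool([
  [[-1.1,-19.1,0],[0,0,-0.11]],
  [[-4.2,-38,0],[0,0,-0.22]],
  [[-9.4,-56.4,0],[0,0,-0.33]],
  [[-16.6,-74.1,0],[0,0,-0.44]],
  [[-25.7,-90.9,0],[0,0,-0.55]],
])

```text
t: 9.85
ee_pos: [454.2, -180.3, 178.9]
orientation: [0.737, -3.054, -0.001]
ft_force: [0.9, 0.4, -0.4]
width: 33.1
grasp_force: 0.1
```

Call:
servo_tool([
  [[-1.1,19.1,0.1],[0,0,0.11]],
  [[-4.2,38,0.2],[0,0,0.22]],
  [[-9.4,56.4,0.3],[0,0,0.33]],
  [[-16.6,74.1,0.4],[0,0,0.44]],
  [[-25.7,90.9,0.5],[0,0,0.55]],
])

```text
t: 10.27
ee_pos: [436.1, -86.6, 178.4]
orientation: [-0.137, -3.138, 0.001]
ft_force: [0.9, -2.9, 0.1]
width: 32.5
grasp_force: 1.4
```

Call:
servo_tool([
  [[-1.1,19.1,0.1],[0,0,0.11]],
  [[-4.2,38,0.2],[0,0,0.22]],
  [[-9.4,56.4,0.3],[0,0,0.33]],
  [[-16.6,74.1,0.5],[0,0,0.44]],
  [[-25.7,90.9,0.7],[0,0,0.55]],
])

```text
t: 10.68
ee_pos: [469.0, 2.0, 177.4]
orientation: [-0.982, -2.982, 0.002]
ft_force: [-2.0, -3.1, -0.5]
width: 32.8
grasp_force: 1.5
```

Call:
servo_tool([
  [[-1.1,19.1,0],[0,0,0.11]],
  [[-4.2,38,0],[0,0,0.22]],
  [[-9.4,56.4,0],[0,0,0.33]],
])

```text
t: 10.93
ee_pos: [510.1, 41.7, 177.1]
orientation: [-1.458, -2.78, 0.003]
ft_force: [-2.1, -3.4, -2.0]
width: 33.0
grasp_force: 1.4
```

Call:
servo_tool([
  [[-1.1,19.1,0],[0,0,0.11]],
  [[-4.2,38,0],[0,0,0.22]],
  [[-9.4,56.4,0],[0,0,0.33]],
])

```text
t: 11.18
ee_pos: [562.0, 65.9, 176.9]
orientation: [-1.894, -2.502, 0.004]
ft_force: [-2.8, -2.9, -2.6]
width: 33.0
grasp_force: 1.6
```

Call:
servo_tool([
  [[-1.1,19.1,0],[0,0,0.11]],
  [[-4.2,38,0],[0,0,0.22]],
  [[-9.4,56.4,0],[0,0,0.33]],
])

```text
t: 11.43
ee_pos: [618.9, 71.9, 176.8]
orientation: [-2.28, -2.157, 0.005]
ft_force: [-3.9, -1.9, -1.9]
width: 33.1
grasp_force: 2.0
```

Call:
servo_tool([
  [[-0.4,12,0],[0,0,0.07]],
  [[-1.5,23,0],[0,0,0.13]],
])

```text
t: 11.6
ee_pos: [642.0, 68.9, 176.7]
orientation: [-2.414, -2.006, 0.005]
ft_force: [-3.6, 0.3, -1.1]
width: 32.4
grasp_force: 2.2
```

Contact made: pad force is rising (1.4→2.2, about 0.8 N·m). One more return, then the final pull.

Call:
servo_tool([
  [[-1.1,-19.1,0],[0,0,-0.11]],
  [[-4.2,-38,0],[0,0,-0.22]],
  [[-9.4,-56.4,0],[0,0,-0.33]],
  [[-16.6,-74.1,0],[0,0,-0.44]],
  [[-25.7,-90.9,0],[0,0,-0.55]],
])

```text
t: 12.02
ee_pos: [547.8, 60.4, 177.6]
orientation: [-1.768, -2.597, -0.0]
ft_force: [0.1, 0.4, -0.6]
width: 33.1
grasp_force: 0.2
```

Call:
servo_tool([
  [[-1.1,-19.1,0],[0,0,-0.11]],
  [[-4.2,-38,0],[0,0,-0.22]],
  [[-9.4,-56.4,0],[0,0,-0.33]],
  [[-16.6,-74.1,0],[0,0,-0.44]],
  [[-25.7,-90.9,0],[0,0,-0.55]],
])

```text
t: 12.43
ee_pos: [471.9, 3.7, 177.7]
orientation: [-0.996, -2.979, -0.0]
ft_force: [0.7, 0.0, 0.2]
width: 33.1
grasp_force: 0.2
```

Call:
servo_tool([
  [[-1.1,-19.1,0],[0,0,-0.11]],
  [[-4.2,-38,0],[0,0,-0.22]],
  [[-9.4,-56.4,0],[0,0,-0.33]],
  [[-16.6,-74.1,0],[0,0,-0.44]],
  [[-25.7,-90.9,0],[0,0,-0.55]],
])

```text
t: 12.85
ee_pos: [437.1, -84.1, 177.7]
orientation: [-0.15, -3.138, -0.0]
ft_force: [0.4, 0.1, 0.2]
width: 32.5
grasp_force: 0.1
```

Call:
servo_tool([
  [[-1.1,-19.1,0],[0,0,-0.11]],
  [[-4.2,-38,0],[0,0,-0.22]],
  [[-9.4,-56.4,0],[0,0,-0.33]],
  [[-16.6,-74.1,0],[0,0,-0.44]],
  [[-25.7,-90.9,0],[0,0,-0.55]],
])

```text
t: 13.27
ee_pos: [453.5, -177.3, 177.7]
orientation: [0.707, -3.061, -0.001]
ft_force: [0.2, 0.7, -0.8]
width: 33.0
grasp_force: 0.2
```

Call:
servo_tool([
  [[-1.1,19.1,0],[0,0,0.11]],
  [[-4.2,38,0],[0,0,0.22]],
  [[-9.4,56.4,0],[0,0,0.33]],
  [[-16.6,74.1,0],[0,0,0.44]],
  [[-25.7,90.9,0],[0,0,0.55]],
])

```text
t: 13.68
ee_pos: [437.5, -83.8, 178.0]
orientation: [0.167, 3.137, -0.003]
ft_force: [0.1, -5.8, 1.2]
width: 32.9
grasp_force: 2.9
```

Call:
servo_tool([
  [[-1.1,19.1,0],[0,0,0.11]],
  [[-4.2,38,0],[0,0,0.22]],
  [[-9.4,56.4,0],[0,0,0.33]],
])

```text
t: 13.93
ee_pos: [451.8, -28.5, 177.6]
orientation: [-0.679, -3.065, 0.003]
ft_force: [-1.5, -6.4, 1.1]
width: 33.2
grasp_force: 3.2
```

Run:
```python
from h import *
w=get_image("wrist"); cv2.imwrite("pics/w5.png",w["frame"])
o=ctrl.get_obs(); print({k:np.round(o[k],3) for k in("t","qpos","ee_pos","orientation","ft_force","moment","width","grasp_force")})
```

```text
{'t': np.float64(13.983), 'qpos': array([-0.084,  0.24 ,  2.032, -0.   ,  0.871, -1.211]), 'ee_pos': array([453.255, -26.438, 177.64 ]), 'orientation': array([-0.692, -3.063,  0.   ]), 'ft_force': array([-3.732, -3.512,  2.097]), 'moment': array([-0.577,  0.723, -0.032]), 'width': np.float64(33.126), 'grasp_force': np.float64(2.657)}
```

View pics/w5.png

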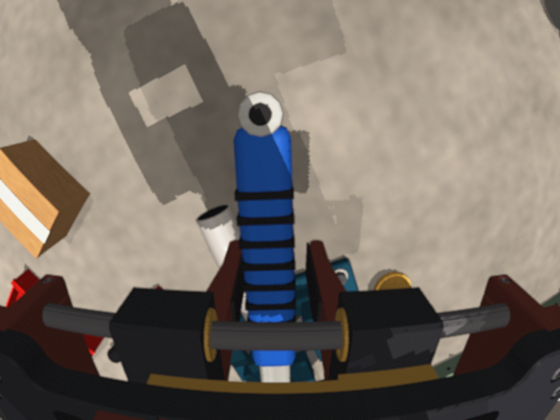

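Handle well seated (columns 236–294), 6.5 N moving ≈ 1.14 N·m. Easing on to about 1.35.

Call:
servo_tool([
  [[-0.5,14,0],[0,0,0.08]],
  [[-2.2,28,0],[0,0,0.16]],
  [[-5,41.3,0],[0,0,0.24]],
])

```text
t: 14.23
ee_pos: [473.2, 6.3, 177.2]
orientation: [-1.035, -2.962, 0.004]
ft_force: [-5.8, -4.3, 3.3]
width: 33.1
grasp_force: 3.6
```

Call:
servo_tool([
  [[-0.5,14,0],[0,0,0.08]],
  [[-2.2,28,0],[0,0,0.16]],
])

```text
t: 14.4
ee_pos: [492.0, 26.6, 177.0]
orientation: [-1.269, -2.868, 0.005]
ft_force: [-6.9, -4.0, 3.4]
width: 33.1
grasp_force: 3.9
```

About 8 N, or 1.4 N·m: tight. Stopping here and easing the handle back gently.

Call:
servo_tool([
  [[0,-2,0],[0,0,-0.01]],
  [[0,-4,0],[0,0,-0.02]],
  [[0,-7,0],[0,0,-0.04]],
  [[-0.3,-10,0],[0,0,-0.06]],
])

```text
t: 14.73
ee_pos: [487.3, 19.4, 177.5]
orientation: [-1.181, -2.91, 0.0]
ft_force: [-1.8, -0.9, -0.4]
width: 33.0
grasp_force: 0.9
```

Call:
servo_tool([
  [[-0.2,-7,0],[0,0,-0.04]],
  [[-0.6,-14,0],[0,0,-0.08]],
  [[-1.3,-21,0],[0,0,-0.12]],
  [[-2.2,-28,0],[0,0,-0.16]],
])

```text
t: 15.07
ee_pos: [470.2, -2.4, 177.9]
orientation: [0.945, 2.995, 0.0]
ft_force: [-0.4, -1.2, -0.5]
width: 32.9
grasp_force: 0.6
```

Call:
servo_tool([
  [[-0.3,-10,0],[0,0,-0.06]],
  [[-1.3,-21,0],[0,0,-0.12]],
  [[-2.8,-31,0],[0,0,-0.18]],
  [[-5,-41.3,0],[0,0,-0.24]],
])

```text
t: 15.4
ee_pos: [450.7, -39.0, 178.1]
orientation: [0.578, 3.086, 0.0]
ft_force: [-0.1, -0.3, -0.2]
width: 33.2
grasp_force: 0.1
```

Call:
servo_tool([
  [[-0.3,-10,0],[0,0,-0.06]],
  [[-1.3,-21,0],[0,0,-0.12]],
  [[-2.8,-31,0],[0,0,-0.18]],
  [[-5,-41.3,0],[0,0,-0.24]],
])

```text
t: 15.73
ee_pos: [440.3, -79.3, 178.1]
orientation: [0.205, 3.132, -0.0]
ft_force: [0.1, 0.5, 0.3]
width: 32.6
grasp_force: 0.1
```

Call:
servo_tool([
  [[0,0,0],[0,0,0]],
  [[0,0,0],[0,0,0]],
  [[0,0,0],[0,0,0]],
])

```text
t: 15.98
ee_pos: [440.3, -78.4, 177.9]
orientation: [0.216, 3.133, 0.0]
ft_force: [0.2, 0.6, 0.2]
width: 32.8
grasp_force: 0.1
```

Call:
servo_tool([
  [[0,3,0],[0,0,0]],
  [[0,3,0],[0,0,0]],
  [[0,3,0],[0,0,0]],
  [[0,3,0],[0,0,0]],
], grip=-0.6)

```text
t: 16.32
ee_pos: [440.6, -75.0, 177.7]
orientation: [0.214, 3.134, 0.0]
ft_force: [0.5, 0.2, -0.1]
width: 56.2
grasp_force: 0.0
```

Call:
servo_tool([
  [[0,0,0],[0,0,0]],
  [[0,0,0],[0,0,0]],
  [[0,0,0],[0,0,0]],
  [[0,0,0],[0,0,0]],
  [[0,0,0],[0,0,0]],
])

```text
t: 16.73
ee_pos: [440.5, -75.4, 177.7]
orientation: [-0.215, -3.134, 0.0]
ft_force: [-0.5, -0.1, -0.5]
width: 70.3
grasp_force: 0.0
```

Call:
servo_tool([
  [[0,0,-10],[0,0,0]],
  [[0,0,-30],[0,0,0]],
  [[0,0,-55],[0,0,0]],
  [[0,0,-80],[0,0,0]],
  [[0,0,-100],[0,0,0]],
])

```text
t: 17.15
ee_pos: [440.8, -75.5, 280.1]
orientation: [0.215, 3.133, -0.0]
ft_force: [0.1, 0.2, -0.3]
width: 69.9
grasp_force: 0.0
```

Call:
servo_tool([
  [[20,0,-20],[0,0,0]],
  [[40,0,-40],[0,0,0]],
  [[40,0,-40],[0,0,0]],
  [[40,0,-40],[0,0,0]],
  [[40,0,-40],[0,0,0]],
])

```text
t: 17.57
ee_pos: [401.2, -70.0, 317.7]
orientation: [0.215, 3.133, -0.0]
ft_force: [-0.6, -1.0, -1.1]
width: 70.5
grasp_force: 0.0
```

Run:
```python
from h import *
w=get_image("wrist");t=get_image("scene"); cv2.imwrite("pics/w6.png",cv2.resize(np.hstack([w["frame"],t["frame"]]),(800,300)))
o=ctrl.get_obs(); print({k:np.round(o[k],3) for k in("t","qpos","ee_pos","ft_force","width","grasp_force")})
```

```text
{'t': np.float64(17.667), 'qpos': array([-0.202, -0.029,  1.972,  0.   ,  1.199, -1.636]), 'ee_pos': array([401.038, -69.946, 316.887]), 'ft_force': array([-0.078,  0.492, -0.488]), 'width': np.float64(70.34), 'grasp_force': np.float64(0.0)}
```

View pics/w6.png

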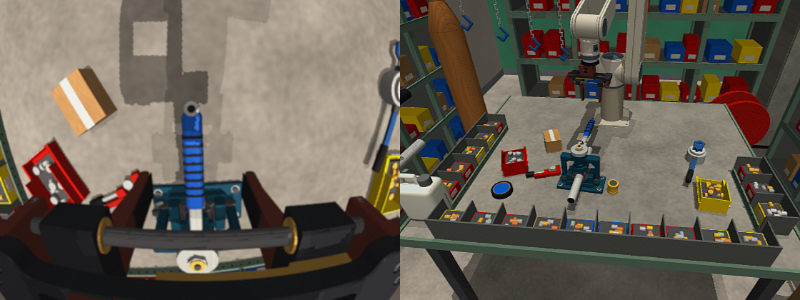

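The gripper is clear at (190,265). The handle points straight out on the near side, from about (190,110) to the screw at (195,262), and the tube and the other things are where they were. Handing in.

```bash
python3 -c "
from workcell import close_job
print(close_job())"
```

```text
the job is handed in; nothing more can be done
None
```

I clamped the tube to about 1.4 N·m, inside the 1.0–1.5 tight range, then let go with the handle on the near side and nothing else disturbed, and handed the job in after about 18 s; no verdict came back, and I didn't measure the jaw force after release.

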